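# Feed a jig carrier through the sealing press

## Task

Open the small sealing press fully with the handwheel on top of it (counter-clockwise seen from above, until it comes up against its end stop), then feed the jig carrier along its track, under the platen and out the other side, until it is fully home against the stop at the far end of the track. Let go of it there, leave the press open, and do not shift the loose spacer and thumb nut beside the track.

Things in the scene. Friction and masses are not known exactly. Their poses are not given: they have to be found in the camera images.
- bed: Fixed feed track, 150 mm wide, aluminium, with a blue press bridge across its middle. Origin on the table, straight below the handwheel's axis. y runs along the track in the feed direction (the carrier starts on the -y side and goes to +y), x across it, z up. Track from y = -380 to +440 mm, floor 20 mm above the table, side rails guide the carrier with 1.5 mm play each side.
- bridge_top (a point): Middle of the top of the bridge's beam, 160 mm above the table. Beam and two columns (x = -130 to -80 and 80 to 130 mm of the bed) lie within y = -50 to +50 mm. No gripper fits under it: push the carrier by its rear tab, then take it by its leading tab on the other side.
- track_end (a point): Middle of the track floor's +y end (y = 440 mm). Short of it a dark steel stop block (80 mm wide, top 34 mm above the table) is clamped across the track. Its place is not measured and differs every time: its face lies anywhere from y = 330 to 380 mm of the bed and must be felt (or seen). Keeper strips along the track (top 38 mm above the table) overhang the carrier's flanges: it cannot be lifted out.
- wheel (a joint): Angle of the handwheel on top of the bridge (rad, counter-clockwise seen from above is positive and opens the press). 0 is fully closed, 3.6 is the hard end stop, fully open. It starts between 0 and 0.9, stays where it is left and turns against about 0.12 N m of friction. Each radian lifts the platen by 4 mm.
- hub (a point): Middle of the handwheel's round grip hub, on the vertical axis of the wheel. The hub is 44 mm in diameter, from 184 to 220 mm above the table; this point is 204 mm above the table. Under it is the wheel's disc, 110 mm in diameter, its top 184 mm above the table.
- platen_face (a point): Centre of the underside of the platen, a steel plate 150 x 90 mm (x = +-75, y = +-45 mm of the bed). It is 70 mm above the table when closed and 84.4 mm when fully open; the tabs of the carrier are 82 mm high, so they pass only when it is open.
- carrier_centre (a point): Centre of the carrier, 30 mm above the table. It slides on the track floor: steel base 100 mm wide, 260 mm long (along its y, the feed direction), 10 mm thick; on it a plywood block 76 mm wide (top 40 mm above the table) and a nest plate with three pockets (top 48 mm). 0.4 to 0.85 kg. It starts with its centre 185 to 215 mm on the -y side of the bridge's middle.
- tab_rear (a point): On the carrier's rear steel tab, an upright plate 12 mm thick (across the track), 24 mm along the track, standing on the plywood block up to 82 mm above the table. This point is in its middle, 62 mm above the table, 115 mm behind the carrier's centre.
- tab_lead (a point): The same point on the leading tab, equal in size, 115 mm ahead (+y) of the carrier's centre.
- feeler (a joint): Travel of the short brass feeler pin (8 mm thick) in the face of the stop block, in m: 0 when free, standing 6 mm out of the face; 0.006 when the carrier's end is flush against the block. Very light spring (0.3 N), the carrier's own friction holds it in.
- spacer_mid (a point): A loose aluminium cylinder, 32 mm in diameter and height, standing beside the track on the infeed side. Bystander.
- thumbnut_mid (a point): A loose brass thumb nut, 36 mm wide, 26 mm high, beside the track on the outfeed side. Bystander.

How it is judged:
On the way, in this order (a step that is already met when the one before it is completed fails the run):
1. the press is opened fully with the handwheel (within about 0.15 rad of its end stop) (value of joint wheel above 3.45 rad), for 0.2 s.
2. the carrier has gone under the platen and its leading tab stands out on the far side (y of tab_lead in the frame of bed above 0.08 m), for 0.1 s.
At the end, for the whole second after the job is handed in: The carrier lies in its track beyond the bridge, its end within 2 mm of the stop block (feeler pin pushed in more than 4 of its 6 mm), flat and at rest; the handwheel still stands within 0.2 rad of fully open; nothing is held (value of joint feeler above 0.004 m and y of carrier_centre in the frame of bed between 0.18 and 0.27 m and x of carrier_centre in the frame of bed between -0.005 and 0.005 m and height (world z) of carrier_centre below 0.034 m and angle between carrier_centre's own z axis and vertical below 0.05 rad and value of joint wheel above 3.4 rad and linear speed of carrier below 0.01 m/s and velocity of joint wheel below 0.1 rad/s); the robot touches nothing.
It fails at once if the loose spacer or thumb nut beside the track is shifted by more than 30 mm (distance of any of spacer_mid, thumbnut_mid from where it was at the start of the episode above 0.03 m).
It also fails if it takes over 72 s, if anything falls off the work surface, if the arm or the gripper's body presses on something with over 40 N, if the wrist force passes 120 N, or if a joint passes its speed limit or range.

## Robot

A 7-joint arm with a two-finger parallel gripper is mounted at the origin on the work surface. World frame = base frame: x ahead of the robot, y to its left, z up, the work surface at z = 0. Lengths are in m, angles in rad, forces in N, time in s.
With the tool pointing down it reaches from about 0.4 to 0.85 m from the base axis. Payload 10.4 kg.
Tool frame: the origin (TCP) lies at the very end of the fingers, on their centre line; the grasp point (between the pads) lies 19 mm behind it (manip.grip_point_offset is the z of the grasp point in the tool frame, in m); z points along the fingers, y is the direction in which the jaws open and shut (so a half turn about z gives the same grasp; the last joint's range is limited). The gripper opens to 85 mm and grips with 20 to 120 N. Pads are 22 mm wide; open, the fingers measure 114 mm over their backs; the gripper's body (76 mm by 85 mm) begins 54 mm behind the grasp point. The pads swing forward as they close: fully open they stand 13 mm farther back than shut.
Start: joints at [1.238, 0.332, -0.065, 1.46, 0.022, 1.35, -0.088], TCP at [0.191, -0.595, 0.231] pointing down, gripper open.
Joint ranges: [-2.6, 2.6], [-0.5, 2.12], [-1.47, 1.34], [0.16, 2.42], [-1.27, 4.41], [0.06, 2.06], [-2.6, 2.6]. Speed limits (rad/s): [2.22, 2.22, 2.79, 2.79, 3.14, 3.14, 3.14].

## Interface

Orientations are given as a unit quaternion [x, y, z, w].
In Python, from workcell import manip, camera, get_calibration, hand_in gives the robot as it stands.
- The arm moves only by the shell command python3 -m pendant 'ROWS' [FORCE]. ROWS is JSON, a list of rows, each a list of 5 numbers: the shift along the tool's x, y, z in units of 40 mm (1.0 is 40 mm), then the turn about the tool's z in units of 6 degrees (1.0 is 6 degrees), then the closure, from 0 (fully open) to 1 (shut). A call has 1 to 5 rows; each row is the pose to reach, as a shift and turn from the pose commanded when the call began, along the tool's axes at that moment; what a row does not reach only later rows make up. A row lasts 1/8 s, in which the tool goes at most 62.5 mm and 10.7 degrees, less where a joint would pass 70% of its speed; a pose out of reach is approached as far as the arm can. A call with a gripper value outside its range is refused whole. The fingers move at their own pace and stop on an object; FORCE is the grip in N (left out, the last holds). Time passes only in rows, so rows that repeat a pose let the fingers close. It gives the time, the measured TCP pose, the force and the opening at its end, in the units of the state.
- manip.get_obs(): the state, without advancing time (a new reading comes with each control period).
- camera(name): name is "side" or "top" or "wrist"; returns (picture, depth): 400x640x3 uint8, red, green, blue; 400x640 float32, m along the optical axis (not along the pixel's ray), 0 where there is no reading.
- get_calibration(name): a dict with "vfov" (degrees; the focal length in pixels is half the picture's height over the tangent of half this angle, whatever the lens; pixels are square), "cx", "cy" (the principal point, pixels), "position" and "rotation" of the camera in the world. Camera axes: x right, y down, z forward; pixel columns grow to the right and rows downward; lengths in m; the calibration is good to about 2 mm. A picture is of the moment at which its call begins: read the wrist's pose just before it. get_calibration takes no time and is no camera call; for the wrist camera it gives the pose at the moment of the call.
- hand_in(): hands the job in, once; it reports no verdict.
The state is a dict: "clock": time; "joint_pos": joint angles; "joint_velocities": joint speeds; "tau": joint torques, N m; "position": TCP position; "ee_rot": TCP orientation; "ft_force": force on the tool from outside, world axes, zero at the start; "torque": the same for the moment, N m; "grip_width": opening from 0.0 (shut) to 1.0 (fully open).
Only numpy, scipy, OpenCV 4.12 (cv2) and the standard library are available. Lean on these libraries where they do the work, as an engineer would, in place of code of your own. Each camera call takes 0.05 s, during which the arm holds its last target.

## Working session

There is one attempt and no reset: what is moved stays moved. The work goes in short steps, Python scripts to look and compute and a shell command to move; the robot and the scene stay as the last step left them, time stands still between calls to the robot, and variables do not carry over. Pictures are saved under pics/ and viewed, and the job is handed in when it is done.

```bash
ls; mkdir -p pics; python3 - <<'E'
from workcell import manip,camera,get_calibration
import cv2,numpy as np
print(manip.get_obs(), manip.grip_point_offset)
for n in ["side","top","wrist"]:
    print(n,get_calibration(n))
    p,d=camera(n); cv2.imwrite(f"pics/{n}0.png",p[:,:,::-1]); np.savez(f"pics/{n}0.npz",p=p,d=d)
E
```

```text
pics
{'clock': 0.0, 'joint_pos': array([ 1.23839484,  0.3328774 , -0.06470033,  1.46093412,  0.02160159,
        1.34986772, -0.08850546]), 'joint_velocities': array([ 1.35694170e-03,  1.04884886e-03,  1.53012023e-04,  7.09312259e-05,
        8.00612407e-04,  2.66113152e-04, -1.53053000e-04]), 'tau': array([ 2.21500754e-04, -6.25436068e+01,  4.90813027e-02, -3.91606271e+01,
        1.63638534e-02,  9.64322680e-03, -1.11696056e-05]), 'position': array([ 0.19042875, -0.59490314,  0.2305159 ]), 'ee_rot': array([ 9.88025374e-01,  1.54289914e-01, -1.39010286e-04, -6.81490585e-04]), 'ft_force': array([ 0.46655598, -0.67241344, -0.00201579]), 'torque': array([ 0.01411391, -0.00482115, -0.01216593]), 'grip_width': 0.9991116561992103} -0.0187
side {'vfov': 42.16355890121435, 'cx': 317.5592553232816, 'cy': 213.55107151068694, 'position': array([0.29486664, 0.99192651, 1.24352099]), 'rotation': array([-0.14468714,  0.92366587, -0.35091933,  0.05256051])}
top {'vfov': 52.91188157762266, 'cx': 318.65640341616495, 'cy': 195.89270160761728, 'position': array([0.4153172 , 0.0725748 , 1.07629537]), 'rotation': array([-0.67469403,  0.730978  , -0.07490256,  0.06963284])}
wrist {'vfov': 66.72978659635986, 'cx': 323.0354811344419, 'cy': 196.33772086086105, 'position': array([ 0.25848834, -0.57366954,  0.37255138]), 'rotation': array([ 0.7995737 , -0.58353563, -0.08387288,  0.11460109])}
```

View pics/top0.png

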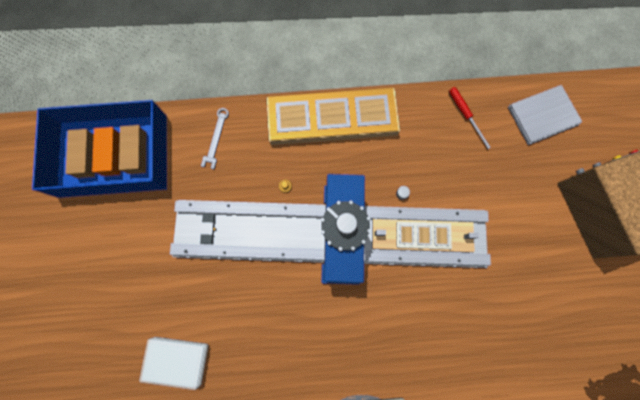

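View pics/side0.png

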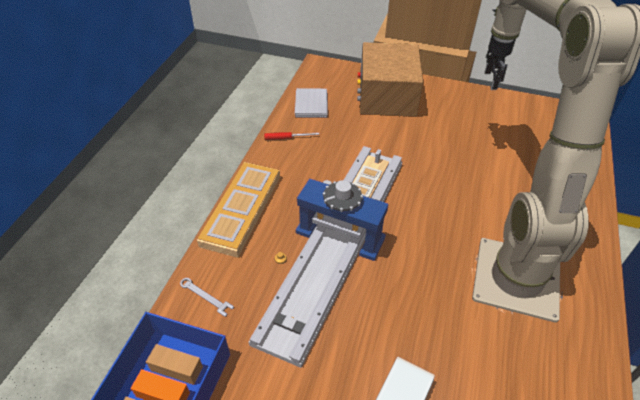

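View pics/wrist0.png

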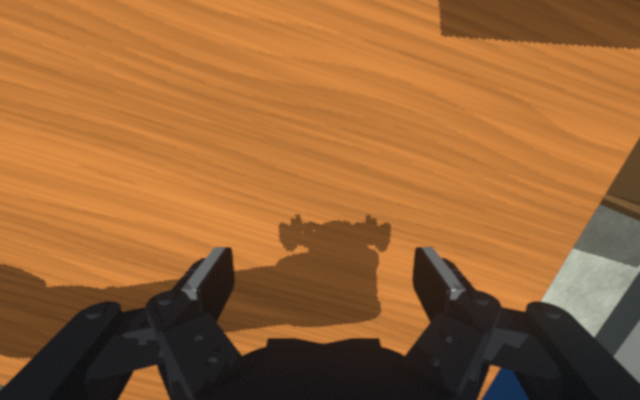

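Top view: the hub is at about (346,223), the carrier lies to the right with tabs at (381,233) and (470,237), and the stop block is at (207,228). The thumb nut is at (285,186) and the spacer at (403,192). Next I'll measure these.

```bash
cat > h.py <<'E'
import numpy as np,cv2
from scipy.spatial.transform import Rotation as R
from workcell import manip,camera,get_calibration
def ray(c,u,v):
    f=200/np.tan(np.radians(c["vfov"])/2)
    d=R.from_quat(c["rotation"]).apply([(u-c["cx"])/f,(v-c["cy"])/f,1.]); return np.array(c["position"]),d
def onz(c,u,v,z):
    o,d=ray(c,u,v); return o+d*(z-o[2])/d[2]
def cloud(c,d):
    f=200/np.tan(np.radians(c["vfov"])/2)
    v,u=np.mgrid[:400,:640]
    P=np.stack([(u-c["cx"])/f*d,(v-c["cy"])/f*d,d],-1)
    return R.from_quat(c["rotation"]).apply(P.reshape(-1,3)).reshape(400,640,3)+c["position"]
def proj(c,P):
    f=200/np.tan(np.radians(c["vfov"])/2)
    p=R.from_quat(c["rotation"]).inv().apply(np.atleast_2d(P)-c["position"])
    return np.c_[p[:,0]/p[:,2]*f+c["cx"],p[:,1]/p[:,2]*f+c["cy"]]
E
python3 - <<'E'
from h import *
for n in ["top","side"]:
    z=np.load(f"pics/{n}0.npz");c=get_calibration(n);C=cloud(c,z["d"]);H=C[...,2];ok=z["d"]>0
    print(n,"table z",np.median(H[ok&(abs(H)<.03)]))
    m=ok&(H>.205)&(H<.235)
    if n=="top": m[:,:250]=0;m[:,450:]=0
    k,l,s,ce=cv2.connectedComponentsWithStats(m.astype(np.uint8))
    for i in range(1,k):
        if s[i,4]>30: print("hub?",s[i],C[l==i].mean(0), onz(c,*ce[i],.22))
    p=z["p"].astype(int); b=(p[...,2]-p[...,0]>60)&ok&(H>.14)&(H<.175)
    b=b.astype(np.uint8);k,l,s,ce=cv2.connectedComponentsWithStats(b)
    for i in range(1,k):
        if s[i,4]>100: print("beam",s[i],C[l==i].mean(0))
    if n=="top":
        m=(ok&(H>.068)&(H<.095));m[:,:360]=0;m[:,500:]=0;m[:200]=0;m[270:]=0
        k,l,s,ce=cv2.connectedComponentsWithStats(m.astype(np.uint8))
        for i in range(1,k):
            if s[i,4]>5: print("tab",s[i],C[l==i].mean(0),onz(c,*ce[i],.082))
        print("spacer",onz(c,403,191,.032),"nut",onz(c,285,185.5,.026))
        # rails
        for uv in [(176,201),(488,211),(173,256),(489,266)]: print("rail corner",onz(c,*uv,.038))
        print("stop face", onz(c,215,228,.034))
p=cv2.imread("pics/top0.png");cv2.imwrite("pics/topz.png",cv2.resize(p[160:300,160:500],None,fx=2.35,fy=2.35,interpolation=cv2.INTER_CUBIC))
p=cv2.imread("pics/side0.png");cv2.imwrite("pics/sidez.png",cv2.resize(p[140:370,230:420],None,fx=2.6,fy=2.6,interpolation=cv2.INTER_CUBIC))
E
```

```text
top table z 0.00030454704827742596
hub? [336 213  21  21 330] [0.5296595  0.00512117 0.21933707] [0.5295472  0.00517152 0.22      ]
beam [ 326  175   38   32 1038] [ 0.61683008 -0.00404696  0.15991533]
beam [ 324  242   40   41 1274] [0.44245096 0.01540985 0.15995938]
tab [376 229  10   6  57] [ 0.51934242 -0.08928075  0.0808528 ] [ 0.51922638 -0.0890967   0.082     ]
tab [467 232  12   6  64] [ 0.49348127 -0.31636541  0.07990186] [ 0.49331902 -0.31556089  0.082     ]
spacer [ 0.62699773 -0.1687118   0.032     ] nut [0.66856983 0.14365933 0.026     ]
rail corner [0.64682447 0.43150345 0.038     ]
rail corner [ 0.55473196 -0.38248707  0.038     ]
rail corner [0.50365454 0.44028895 0.038     ]
rail corner [ 0.41406864 -0.36156895  0.038     ]
stop face [0.56772057 0.33211612 0.034     ]
side table z 0.0011151164364455735
hub? [335 180  16  16 199] [0.53053169 0.01094416 0.2186488 ] [0.53020318 0.01228807 0.22      ]
hub? [508 207  27  48 292] [0.05784957 0.04060179 0.22028072] [0.05739825 0.04115351 0.22      ]
hub? [552 244  27  10 117] [-0.06229821  0.04698729  0.22113377] [-0.06271502  0.04591052  0.22      ]
beam [  0   0  34  25 287] [ 2.17328555 -0.63838088  0.15659791]
beam [298 180  31  29 494] [0.61751941 0.00396662 0.1610756 ]
beam [348 197  39  28 577] [0.44430405 0.0209049  0.16064484]
```

```bash
sleep 0
```

```text
(no output)
```

View pics/topz.png

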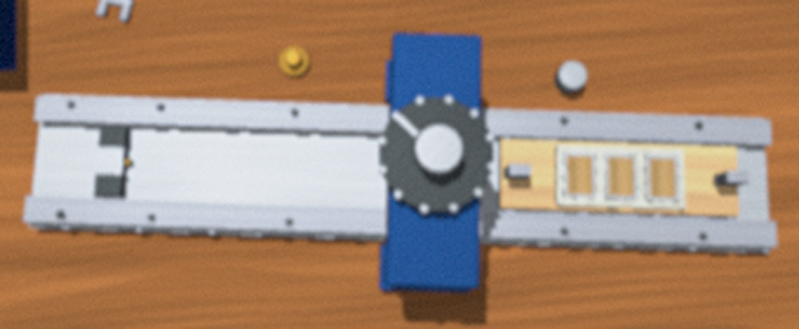

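View pics/sidez.png

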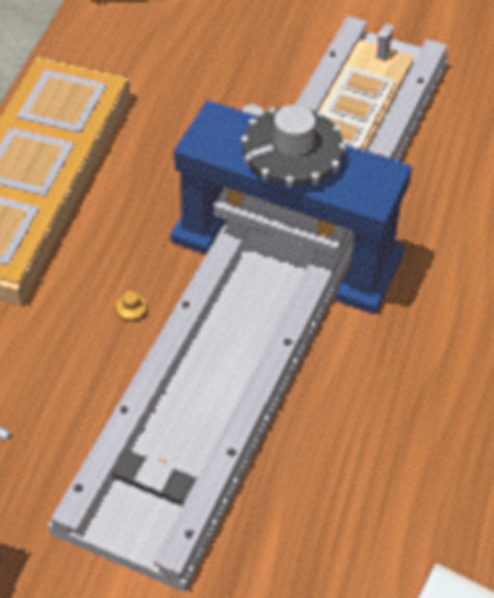

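```bash
cat > d.py <<'E'
# usage: python3 d.py X Y Z PSI_deg  -> shift/turn in move units from the present pose
import sys
from h import *
o=manip.get_obs(); r=R.from_quat(o["ee_rot"]); X=r.as_matrix()[:,0]; psi=np.degrees(np.arctan2(X[1],X[0]))
t=np.array(list(map(float,sys.argv[1:4]))); tp=float(sys.argv[4])
print("units",np.round(r.inv().apply(t-o["position"])/.04,3),"turn",round((psi-tp)/6,3),"psi",psi.round(2),"j7",o["joint_pos"][6].round(2),"j1",o["joint_pos"][0].round(2),"F",o["ft_force"].round(1),"w",o["grip_width"].round(3),"tilt z",r.as_matrix()[:,2].round(3))
E
python3 d.py .5297 .0053 .33 17.75;python3 d.py .5297 .0053 .33 -6.4
```

```text
Traceback (most recent call last):
  File "d.py", line 6, in <module>
    print("units",np.round(r.inv().apply(t-o["position"])/.04,3),"turn",round((psi-tp)/6,3),"psi",psi.round(2),"j7",o["joint_pos"][6].round(2),"j1",o["joint_pos"][0].round(2),"F",o["ft_force"].round(1),"w",o["grip_width"].round(3),"tilt z",r.as_matrix()[:,2].round(3))
                                                                                                                                                                                                              ^^^^^^^^^^^^^^^^^^^^^
AttributeError: 'float' object has no attribute 'round'
Traceback (most recent call last):
  File "d.py", line 6, in <module>
    print("units",np.round(r.inv().apply(t-o["position"])/.04,3),"turn",round((psi-tp)/6,3),"psi",psi.round(2),"j7",o["joint_pos"][6].round(2),"j1",o["joint_pos"][0].round(2),"F",o["ft_force"].round(1),"w",o["grip_width"].round(3),"tilt z",r.as_matrix()[:,2].round(3))
                                                                                                                                                                                                              ^^^^^^^^^^^^^^^^^^^^^
AttributeError: 'float' object has no attribute 'round'
```

```bash
sed -i 's/o\["grip_width"\].round(3)/round(o["grip_width"],3),"t",round(o["clock"],2),"p",o["position"].round(4)/' d.py
python3 d.py .5297 .0053 .33 17.75
```

```text
units [ 12.653 -11.709  -2.471] turn 0.0 psi 17.75 j7 -0.09 j1 1.24 F [-0.1 -0.7  0.5] w 1.001 t 0.15 p [ 0.1904 -0.595   0.2307] tilt z [-0.     0.001 -1.   ]
```

```bash
python3 -m pendant '[[1,-1,-1.5,0,0],[2.2,-2,-2.4,0,0],[3.3,-3,-2.45,0,0],[4.4,-4,-2.45,0,0],[5.5,-5,-2.45,0,0]]'; python3 d.py .5297 .0053 .33 17.75
```

```text
clock: 0.78
position: [0.3316, -0.3501, 0.3294]
ee_rot: [0.988, 0.154, 0.0, 0.0]
ft_force: [1.1, -1.2, -0.2]
grip_width: 1.0
units [ 7.424 -6.953 -0.02 ] turn -0.001 psi 17.74 j7 -0.54 j1 0.98 F [ 1.1 -1.2 -0.2] w 1.0 t 0.78 p [ 0.3316 -0.3501  0.3294] tilt z [ 0.    -0.001 -1.   ]
```

```bash
python3 -m pendant '[[1.1,-1,0,0,0],[2.2,-2,0,0,0],[3.3,-3,0,0,0],[4.4,-4,0,0,0],[5.5,-5,0,0,0]]' >/dev/null;python3 d.py .5297 .0053 .33 17.75;  python3 -m pendant '[[0.75,-0.75,0,0,0],[1.3,-1.3,0,0,0],[1.9,-1.9,0,0,0],[1.9,-1.9,0,0,0]]'; python3 d.py .5297 .0053 .33 17.75
```

```text
units [ 1.93  -1.955 -0.023] turn -0.003 psi 17.73 j7 -1.17 j1 0.68 F [ 1.1 -1.1  0.4] w 1.001 t 1.4 p [ 0.48   -0.0927  0.3291] tilt z [ 0. -0. -1.]
clock: 1.9
position: [0.5289, 0.0039, 0.3287]
ee_rot: [0.988, 0.156, -0.0, -0.001]
ft_force: [0.2, -0.7, 0.4]
grip_width: 0.998
units [ 0.029 -0.027 -0.033] turn 0.043 psi 18.01 j7 -1.42 j1 0.53 F [ 0.2 -0.7  0.4] w 0.998 t 1.9 p [0.5289 0.0039 0.3287] tilt z [-0.001  0.001 -1.   ]
```

```bash
python3 - <<'E'
from h import *
c=get_calibration("wrist");p,d=camera("wrist");cv2.imwrite("pics/w1.png",p[:,:,::-1])
C=cloud(c,d);H=C[...,2]
m=((d>0)&(H>.214)&(H<.226)).astype(np.uint8);m[250:]=0
k,l,s,ce=cv2.connectedComponentsWithStats(m)
for i in range(1,k):
    if s[i,4]>200: print(s[i],C[l==i].mean(0),onz(c,*ce[i],.22))
E
python3 -m pendant '[[0,0,0,-1.7,0],[0,0,0,-3.4,0]]';python3 d.py .5297 .0053 .33 17.75
```

```text
[ 299  167   51   50 1933] [0.53076318 0.00340541 0.21927853] [0.53107095 0.00350584 0.22      ]
clock: 2.2
position: [0.5283, -0.0003, 0.329]
ee_rot: [0.944, 0.329, -0.0, 0.0]
ft_force: [-0.1, -0.1, 0.4]
grip_width: 0.997
units [ 0.113 -0.088 -0.026] turn 3.438 psi 38.38 j7 -1.06 j1 0.56 F [-0.1 -0.1  0.4] w 0.997 t 2.2 p [ 5.283e-01 -3.000e-04  3.290e-01] tilt z [-0.    -0.001 -1.   ]
```

View pics/w1.png

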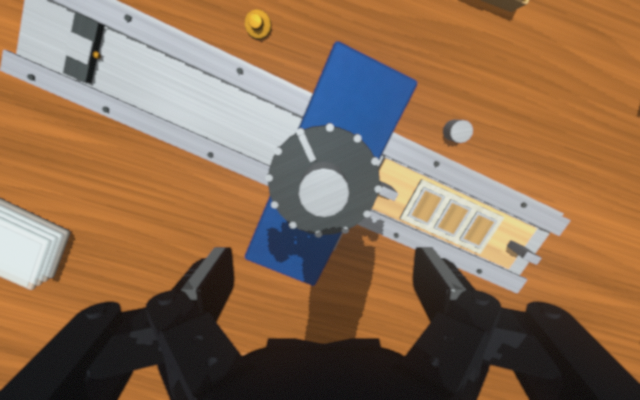

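Wrist view: the hub is at (324,192), which gives (0.531, 0.0035). That agrees with the top view to within 2 mm. Next I'll centre over it and wind the tool back.

```bash
python3 -m pendant '[[0.1,-0.1,0,1.7,0],[0.1,-0.1,0,3.4,0],[0.1,-0.1,0,5.1,0],[0.1,-0.1,0,6.8,0],[0.1,-0.1,0,8,0]]' >/dev/null;python3 -m pendant '[[0,0,0,0,0]]' >/dev/null;python3 d.py .5303 .0044 .189 -10
```

```text
units [0.035 0.021 3.501] turn 0.018 psi -9.89 j7 -1.9 j1 0.5 F [-0.6  0.4 -0.4] w 0.997 t 2.95 p [0.5291 0.0056 0.3291] tilt z [-0.    -0.001 -1.   ]
```

```bash
python3 -m pendant '[[0.03,0.02,1,0,0],[0.03,0.02,2,0,0],[0.03,0.02,3,0,0],[0.03,0.02,3.5,0,0],[0.03,0.02,3.5,0,0]]' ;python3 d.py .5303 .0044 .189 -10
```

```text
clock: 3.58
position: [0.5293, 0.005, 0.1878]
ee_rot: [0.996, -0.085, -0.001, 0.0]
ft_force: [0.1, 0.7, 0.2]
grip_width: 0.996
units [ 0.026  0.01  -0.029] turn 0.042 psi -9.75 j7 -1.94 j1 0.49 F [0.1 0.7 0.2] w 0.996 t 3.58 p [0.5293 0.005  0.1878] tilt z [-0.003 -0.    -1.   ]
```

```bash
python3 -m pendant '[[0.02,0,0,0,1],[0.02,0,0,0,1],[0.02,0,0,0,1],[0.02,0,0,0,1],[0.02,0,0,0,1]]' 50;python3 -m pendant '[[0,0,0,0,1],[0,0,0,0,1]]' 50
```

```text
clock: 4.2
position: [0.5316, 0.0037, 0.1906]
ee_rot: [0.996, -0.087, 0.001, 0.001]
ft_force: [-3.7, -6.5, 7.8]
grip_width: 0.501
clock: 4.45
position: [0.5317, 0.0037, 0.1906]
ee_rot: [0.996, -0.087, 0.001, 0.001]
ft_force: [-3.8, -5.8, 7.8]
grip_width: 0.501
```

Hub gripped (width 0.50 × 85 ≈ 43 mm). Now turning counter-clockwise.

```bash
python3 -m pendant '[[0,0,-0.05,-1.2,1],[0,0,-0.05,-2.7,1],[0,0,-0.05,-4.2,1],[0,0,-0.05,-5.7,1],[0,0,-0.05,-7.2,1]]';python3 d.py .5303 .0044 .189 -10
python3 - <<'E'
from h import *
p,d=camera("top");cv2.imwrite("pics/t2.png",p[:,:,::-1])
E
```

```text
clock: 5.08
position: [0.5313, 0.0051, 0.1907]
ee_rot: [0.957, 0.289, 0.0, 0.0]
ft_force: [2.8, -0.3, -7.9]
grip_width: 0.501
units [-0.029  0.001  0.043] turn 7.27 psi 33.62 j7 -1.2 j1 0.56 F [ 2.8 -0.3 -7.9] w 0.501 t 5.08 p [0.5313 0.0051 0.1907] tilt z [ 0. -0. -1.]
```

View pics/t2.png

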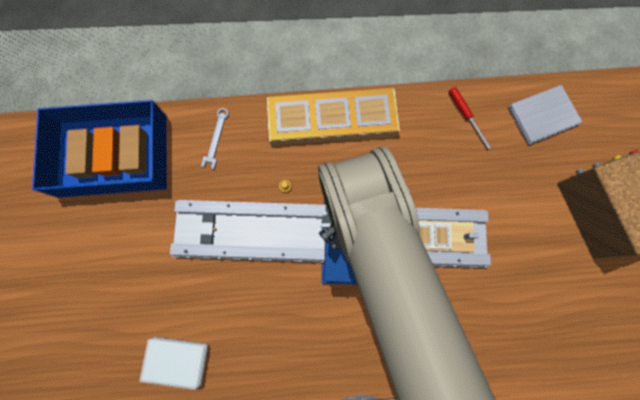

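The arm hides the wheel in this view, so I'll monitor the wrist torque instead.

```bash
cat > s.py <<'E'
from h import *
o=manip.get_obs();X=R.from_quat(o["ee_rot"]).as_matrix()[:,0]
print("psi",round(np.degrees(np.arctan2(X[1],X[0])),2),"T",o["torque"].round(2),"F",o["ft_force"].round(1),"j7",round(o["joint_pos"][6],2),"t",round(o["clock"],2),"p",o["position"].round(4),"w",round(o["grip_width"],3))
E
python3 s.py
python3 -m pendant '[[0,0,0.02,-1.5,1],[0,0,0.02,-3,1],[0,0,0.02,-4.5,1],[0,0,0.02,-6,1],[0,0,0.02,-7.5,1]]'>/dev/null;python3 s.py
python3 -m pendant '[[0,0,0,-1.5,1],[0,0,0,-3,1],[0,0,0,-4.5,1],[0,0,0,-6,1],[0,0,0,-7.5,1]]'>/dev/null;python3 s.py
```

```text
psi 34.07 T [-0.28 -0.95  0.16] F [ 3.5 -1.  -9. ] j7 -1.2 t 5.12 p [0.5313 0.0051 0.1907] w 0.5
psi 78.51 T [ 0.16  1.43 -0.21] F [-10.    0.7   3.7] j7 -0.45 t 5.75 p [0.5301 0.0059 0.1906] w 0.498
psi 123.5 T [ 0.1   3.32 -0.18] F [-18.9  -1.4  10.6] j7 0.31 t 6.38 p [0.5287 0.0056 0.1906] w 0.497
```

```bash

python3 -m pendant '[[0.02,-0.03,-0.03,-1,1],[0.02,-0.03,-0.03,-2,1],[0.02,-0.03,-0.03,-3,1],[0.02,-0.03,-0.03,-3,1]]'>/dev/null;python3 s.py
python3 -m pendant '[[0,0,0,-1,1],[0,0,0,-2,1],[0,0,0,-3,1],[0,0,0,-3,1]]'>/dev/null;python3 s.py
```

```text
psi 141.28 T [0.13 0.91 0.1 ] F [-5.7 -1.3 -4.6] j7 0.6 t 6.88 p [0.5282 0.0052 0.1907] w 0.498
psi 159.21 T [-0.6   0.97  0.09] F [-4.6 -3.4 -3.4] j7 0.9 t 7.38 p [0.5285 0.0045 0.1909] w 0.497
```

```bash

python3 -m pendant '[[0,0,0,-1,1],[0,0,0,-2,1],[0,0,0,-3,1],[0,0,0,-3,1]]'>/dev/null;python3 s.py
python3 -m pendant '[[0,0,0,-1,1],[0,0,0,-2,1],[0,0,0,-2,1]]'>/dev/null;python3 s.py
python3 -m pendant '[[0,0,0,-1,1],[0,0,0,-2,1],[0,0,0,-2,1]]'>/dev/null;python3 s.py
```

```text
psi 177.13 T [-1.01  0.51  0.09] F [-2.4 -5.3 -4.6] j7 1.19 t 7.88 p [0.5291 0.0041 0.1911] w 0.499
psi -170.93 T [-1.16  0.07  0.06] F [-0.1 -6.2 -4.7] j7 1.38 t 8.25 p [0.5297 0.004  0.1913] w 0.503
psi -159.02 T [-1.17 -0.3  -0.27] F [ 2.  -6.7 -4.1] j7 1.57 t 8.62 p [0.5301 0.0042 0.1915] w 0.5
```

```bash

python3 -m pendant '[[0,0,0,0,0],[0,0,0,0,0],[0,0,0,0,0],[0,0,-1,0,0],[0,0,-2.5,0,0]]'>/dev/null;python3 s.py
python3 - <<'E'
from h import *
c=get_calibration("wrist");p,d=camera("wrist");cv2.imwrite("pics/w3.png",p[:,:,::-1]);np.savez("pics/w3.npz",p=p,d=d,pos=c["position"],rot=c["rotation"])
E
```

```text
psi -158.66 T [ 0.   -0.14  0.02] F [ 0.6 -0.2  0.3] j7 1.64 t 9.25 p [0.5289 0.0057 0.2917] w 0.999
```

View pics/w3.png

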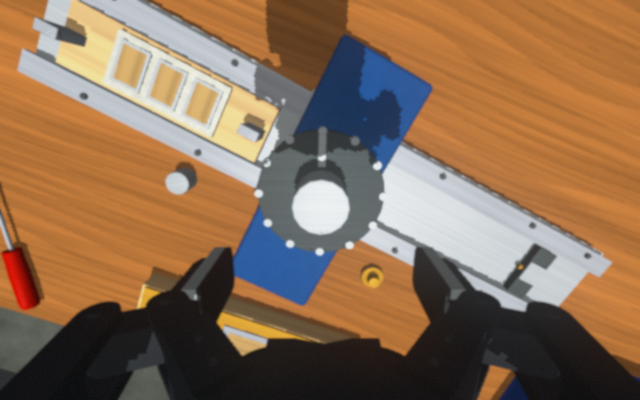

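```bash
python3 - <<'E'
from h import *
ct=get_calibration("top");z=np.load("pics/w3.npz");cw=dict(get_calibration("wrist"));cw["position"]=z["pos"];cw["rotation"]=z["rot"]
h=np.array([.5303,.0044])
for c,uvs in ((ct,[(331,211),(328,208)]),(cw,[(322,130),(322,160)])):
    P=[onz(c,*uv,.186)[:2]-h for uv in uvs]
    print([ (np.degrees(np.arctan2(q[1],q[0])).round(1),np.linalg.norm(q).round(3)) for q in P])
# initial tighter: bright pixels on disc
z0=np.load("pics/top0.npz");
def ptr(p,c):
    g=p.min(-1).astype(int);out=[]
    for v in range(400):
        for u in range(640):
            if g[v,u]>110:
                q=onz(c,u,v,.186)[:2]-h;r=np.hypot(*q)
                if .030<r<.047: out.append(q)
    out=np.array(out);a=np.degrees(np.arctan2(out[:,1],out[:,0]));print(len(a),np.sort(a.round())[:],)
ptr(z0["p"],ct);ptr(z["p"],cw)
E
```

```text
[(np.float64(41.7), np.float64(0.044)), (np.float64(41.4), np.float64(0.053))]
[(np.float64(-159.2), np.float64(0.055)), (np.float64(-159.6), np.float64(0.031))]
36 [34. 34. 35. 35. 36. 37. 37. 37. 37. 38. 40. 40. 40. 40. 40. 42. 42. 42.
 42. 42. 44. 44. 44. 45. 45. 46. 46. 47. 48. 48. 48. 48. 49. 50. 51. 52.]
420 [-165. -165. -165. -165. -165. -165. -164. -164. -164. -164. -164. -163.
 -163. -163. -163. -163. -162. -162. -162. -162. -162. -162. -161. -161.
 -161. -161. -161. -161. -161. -161. -161. -161. -161. -161. -161. -161.
 -160. -160. -160. -160. -160. -160. -160. -160. -160. -160. -160. -160.
 -160. -159. -159. -159. -159. -159. -159. -159. -159. -159. -159. -159.
 -159. -159. -159. -158. -158. -158. -158. -158. -158. -158. -158. -158.
 -158. -158. -158. -158. -158. -158. -158. -158. -158. -158. -158. -158.
 -157. -157. -157. -157. -157. -157. -157. -157. -157. -157. -157. -157.
 -157. -157. -157. -157. -157. -156. -156. -155. -155. -155. -155. -155.
 -155. -154. -154. -154. -154. -154. -154. -153. -153. -152. -152.  -35.
  -34.  -33.  -32.  -31.  -30.  -29.  -28.  -28.  -27.
[... 1071 characters left out ...]
   25.   26.   27.   27.   27.   27.   28.
   28.   28.   29.   29.   29.   30.   30.   30.   30.   31.   31.   31.
   31.   32.   32.   32.   32.   33.   33.   33.   34.   34.   34.   34.
   34.   35.   35.   35.   35.   36.   36.   37.   37.   37.   37.   38.
   38.   39.   39.   39.   39.   40.   40.   40.   41.   41.   41.   42.
   42.   42.   43.   43.   43.   44.   44.   44.   45.   45.   45.   46.
   46.   47.   47.   47.   47.   48.   48.   48.   49.   49.   49.   49.
   50.   50.   50.   51.   51.   52.   52.   52.   52.   52.   53.   53.
   53.   54.   54.   55.   55.   56.   56.   57.   57.   58.   59.   60.
   61.   62.   62.   63.   64.   65.   66.   68.   69.   71.   79.   83.]
```

The pointer has turned 158.5° while the tool turned 211°. So the grip slipped, either at the end stop or before it. I'll re-grip harder, turn further and compare the pointer.

```bash
python3 d.py .5303 .0044 .191 -158.6
python3 -m pendant '[[-0.01,-0.05,1,0,0],[-0.01,-0.05,2,0,0],[-0.01,-0.05,2.5,0,0],[-0.01,-0.05,2.5,0,0.5],[-0.01,-0.05,2.5,0,1]]' 110 >/dev/null;python3 s.py
python3 -m pendant '[[0,0,0,0,1],[0,0,0,0,1],[0,0,0,0,1],[0,0,0,0,1]]' >/dev/null;python3 s.py
python3 -m pendant '[[0,0,0,-0.6,1],[0,0,0,-1.2,1]]' >/dev/null;python3 s.py
python3 -m pendant '[[0,0,0,-0.6,1],[0,0,0,-1.2,1]]' >/dev/null;python3 s.py
```

```text
units [ 0.074 -0.045  2.728] turn -0.004 psi -158.62 j7 1.64 j1 0.95 F [1.2 1.2 7.3] w 0.999 t 9.3 p [0.5316 0.0071 0.3001] tilt z [ 0.007  0.    -1.   ]
psi -158.64 T [ 0.01 -0.01  0.01] F [-0.8  0.2  0.9] j7 1.58 t 9.93 p [0.5316 0.0043 0.1929] w 0.602
psi -158.64 T [0.46 1.06 0.02] F [-4.2  0.3  9.8] j7 1.58 t 10.43 p [0.5315 0.0047 0.1936] w 0.487
psi -151.41 T [ 1.42 -5.51 -0.51] F [ 25.1  11.3 -12.7] j7 1.69 t 10.68 p [0.5335 0.006  0.1939] w 0.482
psi -144.09 T [ 2.34 -3.65 -0.15] F [14.9 12.9 -4.1] j7 1.8 t 10.93 p [0.5347 0.0075 0.1942] w 0.477
```

```bash

python3 -m pendant '[[0,0,0,0,0],[0,0,0,0,0],[0,0,0,0,0],[0,0,-1,0,0],[0,0,-2.5,0,0]]'>/dev/null;python3 -m pendant '[[0,0,0,0,0]]'>/dev/null;python3 s.py
python3 - <<'E'
from h import *
c=get_calibration("wrist");p,d=camera("wrist");cv2.imwrite("pics/w4.png",p[:,:,::-1]);np.savez("pics/w4.npz",p=p,d=d,pos=c["position"],rot=c["rotation"])
C=cloud(c,d);H=C[...,2]
m=((d>0)&(H>.214)&(H<.226)).astype(np.uint8);m[250:]=0
k,l,s,ce=cv2.connectedComponentsWithStats(m)
for i in range(1,k):
    if s[i,4]>200: print(s[i],C[l==i].mean(0),onz(c,*ce[i],.22))
E
```

```text
psi -144.27 T [ 0.05 -0.02  0.01] F [ 0.2  0.1 -1.1] j7 1.86 t 11.68 p [0.5324 0.0046 0.2955] w 0.998
[ 297  173   58   56 2496] [0.52848929 0.00302769 0.21920549] [0.52817312 0.00279928 0.22      ]
```

View pics/w4.png

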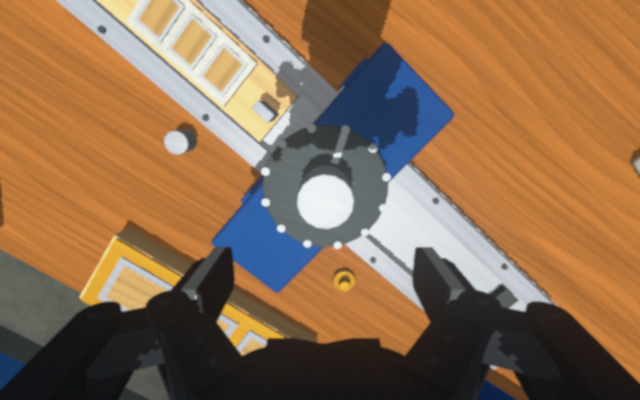

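```bash
python3 - <<'E'
from h import *
for n,uvs in (("w3",[(322,130),(322,160)]),("w4",[(345,128),(338,160)])):
    z=np.load(f"pics/{n}.npz");c=dict(get_calibration("wrist"));c["position"]=z["pos"];c["rotation"]=z["rot"]
    d=onz(c,*uvs[0],.186)-onz(c,*uvs[1],.186)
    g=z["p"].min(-1).astype(int)
    C=cloud(c,z["d"]);m=((z["d"]>0)&(abs(C[...,2]-.22)<.005)).astype(np.uint8);m[250:]=0
    k,l,s,ce=cv2.connectedComponentsWithStats(m);i=1+s[1:,4].argmax();h=onz(c,*ce[i],.22)
    t=onz(c,*uvs[0],.186)-h
    print(n,"bar dir",np.degrees(np.arctan2(d[1],d[0])),"hub",h,"tip angle",np.degrees(np.arctan2(t[1],t[0])))
E
```

```text
w3 bar dir -158.71658809395316 hub [0.52809471 0.00327466 0.22      ] tip angle -159.5096342711631
w4 bar dir -155.74609897567817 hub [0.52824594 0.00287113 0.22      ] tip angle -161.52811597754751
```

Despite 110 N and another 14° of tool turn, the pointer stayed at about -159°. It is therefore at the end stop: 2.77 rad of travel means it started at about 0.83 rad, inside the stated range. Next I'll go behind the rear tab, turning to ψ=173.6°.

```bash
python3 d.py .4867 -.3788 .2955 -186.4
```

```text
units [ 6.497 -7.116 -0.055] turn 7.019 psi -144.29 j7 1.86 j1 0.99 F [-0.9  0.2 -0.8] w 1.0 t 11.72 p [0.5316 0.004  0.2931] tilt z [ 0.003 -0.001 -1.   ]
```

```bash
python3 -m pendant '[[0,0,-0.3,1.4,0.5],[0.8,-0.9,-0.3,2.8,1],[1.7,-1.8,-0.3,4.2,1],[2.6,-2.8,-0.3,5.6,1],[3.5,-3.8,-0.3,7,1]]' 60 >/dev/null; python3 d.py .4867 -.3788 .2 -186.4
```

```text
units [-0.054 -4.412  2.563] turn 59.973 psi 173.44 j7 1.57 j1 1.22 F [0.1 0.2 0.8] w -0.003 t 12.35 p [ 0.5049 -0.2032  0.3024] tilt z [-0.002 -0.    -1.   ]
```

```bash
python3 -m pendant '[[0,-1,0,0,1],[0,-2.2,0.4,0,1],[0,-3.3,1,0,1],[-0.05,-4.4,1.8,0,1],[-0.05,-4.4,2.6,0,1]]' >/dev/null; python3 d.py .4867 -.3788 .2 173.6
python3 - <<'E'
from h import *
for n in ("wrist","side","top"):
    c=get_calibration(n);p,d=camera(n);cv2.imwrite(f"pics/{n}5.png",p[:,:,::-1]);np.savez(f"pics/{n}5.npz",p=p,d=d,pos=c["position"],rot=c["rotation"])
p=cv2.imread("pics/side5.png");cv2.imwrite("pics/side5z.png",cv2.resize(p[140:270,270:430],None,fx=4.5,fy=4.5,interpolation=cv2.INTER_CUBIC))
p=cv2.imread("pics/top5.png");cv2.imwrite("pics/top5z.png",cv2.resize(p[160:300,160:500],None,fx=2.35,fy=2.35,interpolation=cv2.INTER_CUBIC))
E
```

```text
units [-0.001  0.04  -0.096] turn -0.032 psi 173.41 j7 1.76 j1 1.3 F [0.8 1.1 0.2] w -0.001 t 12.97 p [ 0.4865 -0.3804  0.1962] tilt z [-0.003  0.001 -1.   ]
```

View pics/wrist5.png

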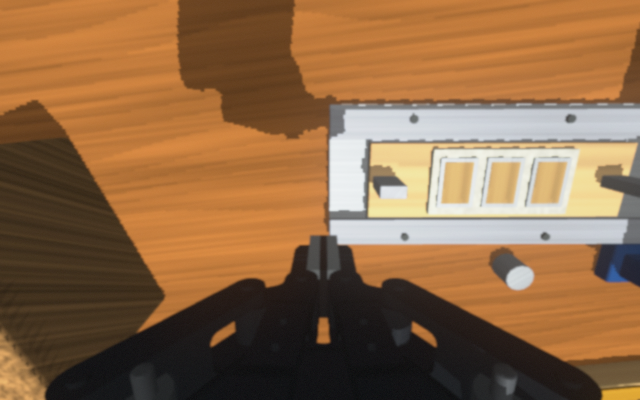

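View pics/side5z.png

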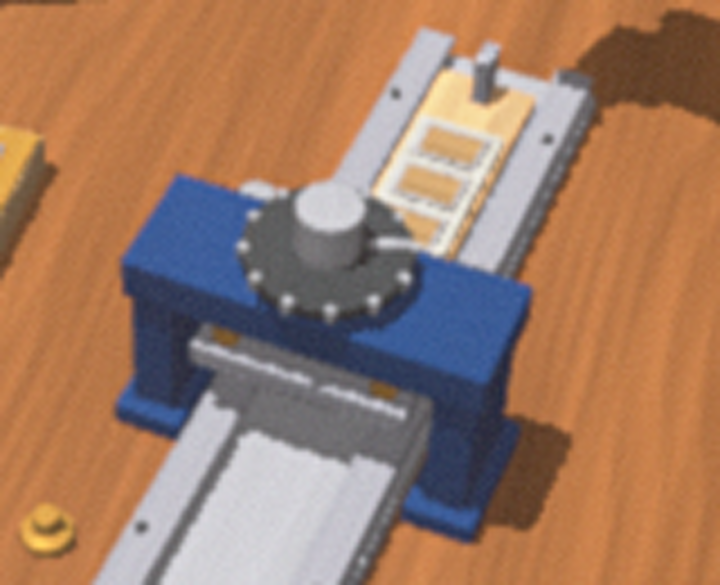

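View pics/top5z.png

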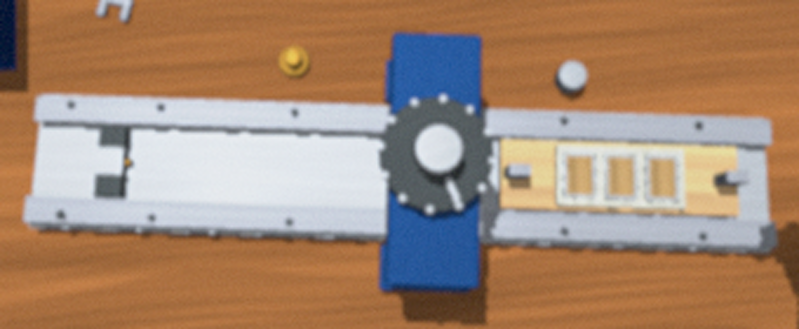

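The top view shows the pointer turned about 157°, the side view shows the platen higher than before, and the carrier hasn't moved. Next I'll descend behind the rear tab and push.

```bash
python3 -m pendant '[[0,0,1,0,1],[0,0,2,0,1],[0,0,3,0,1],[0,0,3.5,0,1],[0,0,3.5,0,1]]' >/dev/null; python3 s.py
python3 -m pendant '[[0,0.3,0,0,1],[0,0.5,0,0,1],[0,0.8,0,0,1],[0,1.1,0,0,1],[0,1.4,0,0,1]]' >/dev/null; python3 s.py;python3 d.py .5156 -.1205 .055 173.6
```

```text
psi 173.78 T [ 0.01 -0.03 -0.01] F [0.4 0.6 0.6] j7 1.68 t 13.75 p [ 0.4889 -0.3761  0.0596] w 0.006
psi 173.7 T [-1.04  0.16  0.06] F [-1.6 -5.6  3.4] j7 1.59 t 14.38 p [ 0.4952 -0.3214  0.0603] w 0.001
units [0.045 5.049 0.121] turn 0.016 psi 173.7 j7 1.59 j1 1.21 F [-1.6 -5.6  3.4] w 0.001 t 14.38 p [ 0.4952 -0.3214  0.0603] tilt z [ 0.001 -0.003 -1.   ]
```

```bash
python3 -m pendant '[[0,0.4,0,0,1],[0,0.8,0,0,1],[0,1.2,0,0,1],[0.02,1.6,0,0,1],[0.02,2,0,0,1]]' >/dev/null; python3 s.py
python3 -m pendant '[[0,0.4,0,0,1],[0,0.7,0,0,1],[0,1,0,0,1],[0,1.3,0,0,1]]' >/dev/null; python3 s.py;python3 d.py .5156 -.1205 .055 173.6
python3 - <<'E'
from h import *
for n in ("side",):
    p,d=camera(n);cv2.imwrite("pics/side6z.png",cv2.resize(p[100:330,230:480,::-1],None,fx=2.5,fy=2.5))
E
```

```text
psi 173.69 T [-1.14  0.14 -0.  ] F [-0.4 -5.1  4.9] j7 1.46 t 15.0 p [ 0.5031 -0.2417  0.0603] w 0.003
psi 173.69 T [-1.15  0.16 -0.04] F [-0.2 -6.3  5.7] j7 1.37 t 15.5 p [ 0.5088 -0.1901  0.0601] w 0.0
units [0.023 1.748 0.125] turn 0.016 psi 173.69 j7 1.37 j1 1.08 F [-0.2 -6.3  5.7] w 0.0 t 15.5 p [ 0.5088 -0.1901  0.0601] tilt z [ 0.001 -0.002 -1.   ]
```

View pics/side6z.png

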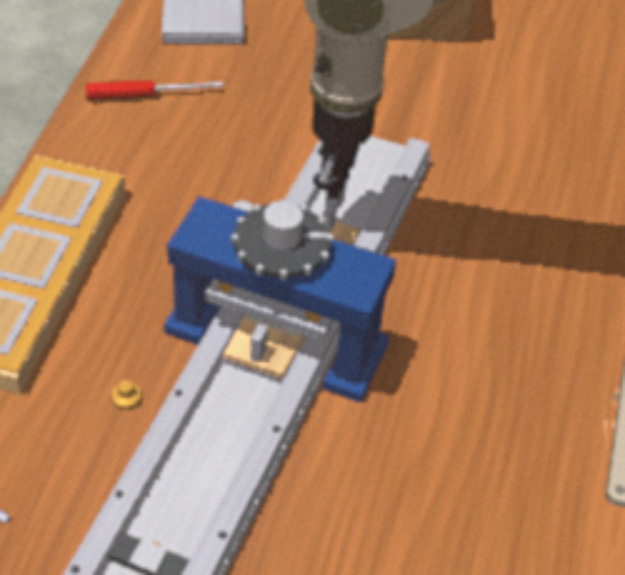

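The lead tab has come out under the platen, and the push force stays at about 6 N. I'll push the last stretch.

```bash
python3 -m pendant '[[0,0.35,0,0,1],[0,0.7,0,0,1],[0,1,0,0,1],[0,1.35,0,0,1],[0,1.7,0,0,1]]' >/dev/null; python3 s.py
python3 - <<'E'
from h import *
for n in ("side","top"):
    p,d=camera(n);c=get_calibration(n);np.savez(f"pics/{n}7.npz",p=p,d=d,pos=c["position"],rot=c["rotation"])
    if n=="side":cv2.imwrite("pics/side7z.png",cv2.resize(p[100:330,230:480,::-1],None,fx=2.5,fy=2.5))
    if n=="top":cv2.imwrite("pics/top7z.png",cv2.resize(p[160:300,160:500,::-1],None,fx=2.35,fy=2.35))
    C=cloud(c,d);H=C[...,2];ex=np.array([.9938,-.1115]);ey=np.array([.1115,.9938])
    q=C[...,:2]-[.5297,.0048];bx=q@ex;by=q@ey
    m=((d>0)&(H>.07)&(H<.09)&(abs(bx)<.03)&(by>.06)&(by<.3)).astype(np.uint8)
    k,l,s,ce=cv2.connectedComponentsWithStats(m)
    for i in range(1,k):
        if s[i,4]>5: P=onz(c,*ce[i],.082);w=P[:2]-[.5297,.0048];print(n,s[i],P,"bed",w@ex,w@ey)
E
```

```text
psi 173.68 T [-1.25 -0.13 -0.02] F [ 1.6 -6.7  5. ] j7 1.25 t 16.18 p [ 0.5162 -0.1226  0.0599] w 0.002
side [321 246   7  11  46] [0.54342329 0.13693299 0.082     ] bed -0.0010946216785788867 0.13284390843080693
top [285 227  10   5  47] [0.54338044 0.13546726 0.082     ] bed -0.0009737761420518798 0.131382489966316
```

View pics/side7z.png

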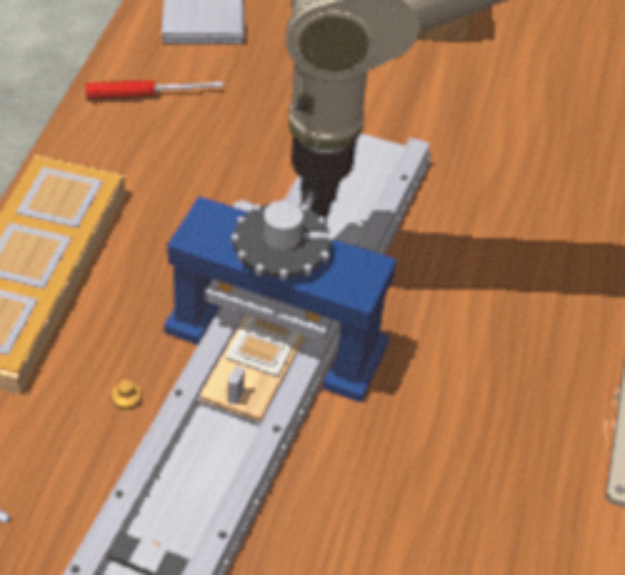

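View pics/top7z.png

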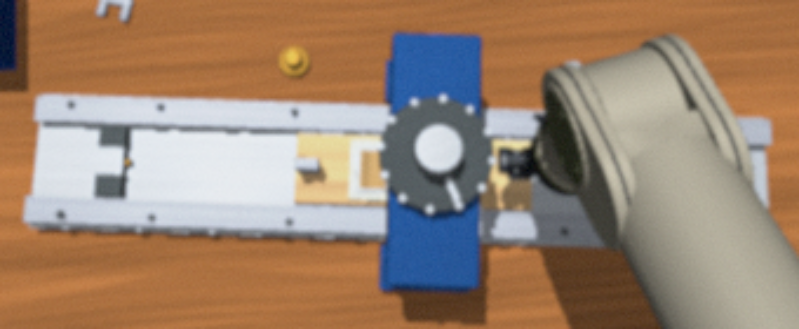

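The lead tab is at (0.543, 0.136), bed y ≈ 0.132. Now back off, go up and over the bridge, and turn to ψ=83.6°.

```bash
python3 -m pendant '[[0,-0.4,0,0,1],[0,-0.6,-1.2,0,1],[0,-0.6,-2.6,0,1],[0,-0.6,-4,0,1],[0,-0.6,-6,1,0.5]]' >/dev/null; python3 s.py
python3 -m pendant '[[0,1,-0.2,1.7,0],[0,2,-0.2,3.4,0],[0,3,-0.2,5.1,0],[0,4,-0.2,6.8,0],[0,5,-0.2,8.5,0]]' >/dev/null; python3 d.py .5434 .1365 .2 83.6
```

```text
psi 167.56 T [-0.07 -0.05  0.04] F [ 0.5 -2.2  0.7] j7 1.37 t 16.9 p [ 0.5122 -0.1473  0.2832] w 0.199
units [2.095 0.688 2.241] turn 5.453 psi 116.32 j7 0.1 j1 0.67 F [-0.5 -0.1  0.1] w 1.001 t 17.52 p [0.556  0.0492 0.2896] tilt z [-0.001 -0.    -1.   ]
```

```bash
python3 -m pendant '[[1,0.3,0,1.5,0],[2.1,0.7,0,3,0],[2.1,0.7,0.6,4.5,0],[2.1,0.7,1.4,5.45,0],[2.1,0.7,2.2,5.45,0]]' >/dev/null; python3 -m pendant '[[0,0,0,0,0]]' >/dev/null;python3 d.py .5434 .1365 .045 83.6
python3 - <<'E'
from h import *
n="wrist";p,d=camera(n);c=get_calibration(n);cv2.imwrite("pics/w8.png",p[:,:,::-1])
C=cloud(c,d);H=C[...,2];ex=np.array([.9938,-.1115]);ey=np.array([.1115,.9938])
q=C[...,:2]-[.5297,.0048];bx=q@ex;by=q@ey
m=((d>0)&(H>.07)&(H<.09)&(abs(bx)<.03)&(by>.06)&(by<.3)).astype(np.uint8)
k,l,s,ce=cv2.connectedComponentsWithStats(m)
for i in range(1,k):
    if s[i,4]>5: P=onz(c,*ce[i],.082);w=P[:2]-[.5297,.0048];print(n,s[i],P,"bed",w@ex,w@ey)
E
```

```text
units [0.034 0.05  3.87 ] turn 0.066 psi 84.0 j7 -0.64 j1 0.45 F [ 0.1 -0.4  1.3] w 0.996 t 18.27 p [0.542  0.1355 0.1998] tilt z [-0.005 -0.001 -1.   ]
wrist [319 176  14  29 372] [0.54453444 0.13603421 0.082     ] bed 0.00010985064794124837 0.1320745950009963
```

View pics/w8.png

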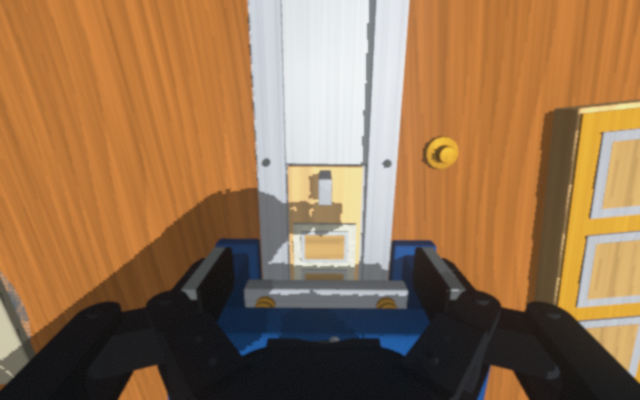

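Wrist view: the tab top is at about (325,190), between the jaws, at (0.5445, 0.136). That agrees with the top view. Descend and grip.

```bash
python3 -m pendant '[[0.03,0.06,1,0.06,0],[0.03,0.06,2,0.06,0],[0.03,0.06,3,0.06,0],[0.03,0.06,3.7,0.06,0],[0.03,0.06,3.7,0.06,0]]' >/dev/null; python3 s.py
python3 -m pendant '[[0,0,0,0,1],[0,0,0,0,1],[0,0,0,0,1],[0,0,0,0,1],[0,0,0,0,1]]' 50 >/dev/null; python3 s.py
python3 -m pendant '[[0,0,0,0,1],[0,0,0,0,1]]' >/dev/null; python3 s.py
```

```text
psi 83.65 T [0.05 0.   0.01] F [0.2 1.1 0.1] j7 -0.76 t 18.95 p [0.5454 0.1376 0.0537] w 1.003
psi 83.67 T [-0.18  0.49 -0.24] F [-3.  -0.2  5.5] j7 -0.76 t 19.57 p [0.5456 0.1383 0.0545] w 0.131
psi 83.67 T [-0.11  0.44 -0.31] F [-2.9 -0.5  5.6] j7 -0.76 t 19.82 p [0.5455 0.1383 0.0545] w 0.13
```

Tab gripped (11 mm). Pulling toward the stop, slowly at the end.

```bash
python3 -m pendant '[[0.3,0,0,0,1],[0.8,0,0,0,1],[1.3,0,0,0,1],[1.8,0,0,0,1],[2.3,0,0,0,1]]' >/dev/null; python3 s.py
python3 -m pendant '[[0.4,0,0,0,1],[0.8,0,0,0,1],[1.2,0,0,0,1],[1.5,0,0,0,1],[1.5,0,0,0,1]]'  >/dev/null; python3 s.py
python3 - <<'E'
from h import *
w=manip.get_obs()["position"][:2]-[.5297,.0048];print("bed",w@[.9938,-.1115],w@[.1115,.9938])
for n in ("side","top"):
    p,d=camera(n)
    if n=="side":cv2.imwrite("pics/side9z.png",cv2.resize(p[200:370,230:430,::-1],None,fx=3.5,fy=3.5))
    if n=="top":cv2.imwrite("pics/top9z.png",cv2.resize(p[160:300,160:500,::-1],None,fx=2.35,fy=2.35))
E
```

```text
psi 83.57 T [-1.65  0.38 -0.02] F [-2.8 -8.8 10.3] j7 -0.92 t 20.45 p [0.5564 0.2279 0.0545] w 0.134
psi 83.74 T [ 0.43 -0.28  0.11] F [1.8 1.8 3.4] j7 -1.0 t 21.07 p [0.5626 0.2904 0.0545] w 0.131
bed 0.0008780171294879497 0.28745499459510027
```

View pics/side9z.png

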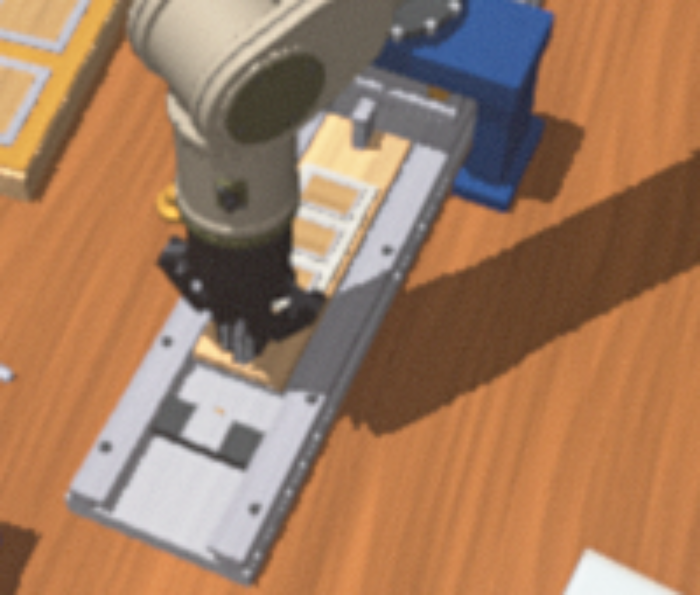

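View pics/top9z.png

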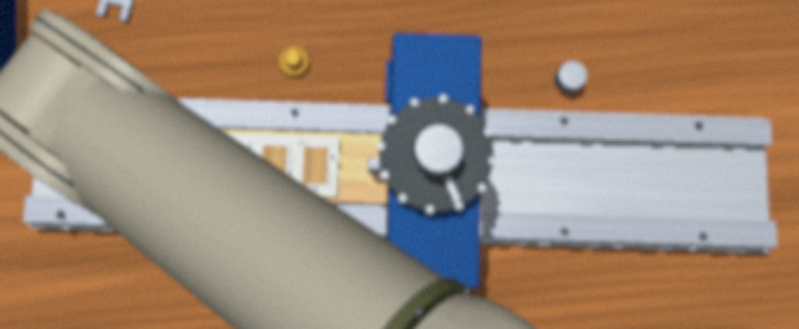

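Gap to the stop is about 30 mm and the wheel is unchanged. Feeling forward in small steps.

```bash

python3 -m pendant '[[0.15,0,0,0,1],[0.3,0,0,0,1],[0.45,0,0,0,1],[0.5,0,0,0,1]]' >/dev/null; python3 s.py
for i in 1 2 3; do python3 -m pendant '[[0.05,0,0,0,1],[0.1,0,0,0,1]]' >/dev/null; python3 s.py;done
```

```text
psi 83.56 T [-1.91  0.42  0.04] F [ -2.2 -10.5  13.3] j7 -1.02 t 21.68 p [0.5652 0.3067 0.0545] w 0.132
psi 83.53 T [-2.17  0.7  -0.01] F [ -3.9 -11.9  13.8] j7 -1.03 t 21.93 p [0.5657 0.3099 0.0545] w 0.133
psi 83.53 T [-2.16  0.65 -0.04] F [ -2.6 -11.8  13.9] j7 -1.03 t 22.18 p [0.5661 0.3139 0.0545] w 0.13
psi 83.52 T [-2.19  0.62 -0.08] F [ -3.6 -11.6  13.9] j7 -1.04 t 22.43 p [0.5666 0.3179 0.0545] w 0.131
```

```bash

for i in 1 2 3; do python3 -m pendant '[[0.05,0,0,0,1],[0.1,0,0,0,1]]' >/dev/null; python3 s.py;done
```

```text
psi 83.53 T [-2.16  0.58 -0.03] F [ -3.  -11.5  14. ] j7 -1.04 t 22.68 p [0.567  0.3219 0.0545] w 0.13
psi 83.52 T [-2.22  0.65 -0.06] F [ -3.1 -11.7  14.3] j7 -1.05 t 22.93 p [0.5674 0.3258 0.0545] w 0.126
psi 83.5 T [-4.07  1.55  0.04] F [ -7.9 -20.1  21.3] j7 -1.05 t 23.18 p [0.5678 0.3285 0.0545] w 0.131
```

```bash

python3 -m pendant '[[0.05,0,0,0,1],[0.1,0,0,0,1],[0.1,0,0,0,1]]' >/dev/null; python3 s.py
python3 - <<'E'
from h import *
p,d=camera("side");cv2.imwrite("pics/side10z.png",cv2.resize(p[200:370,230:430,::-1],None,fx=3.5,fy=3.5))
E
```

```text
psi 83.4 T [-6.36  2.99  0.14] F [-15.  -31.8  30.5] j7 -1.05 t 23.55 p [0.5678 0.3287 0.0545] w 0.134
```

View pics/side10z.png

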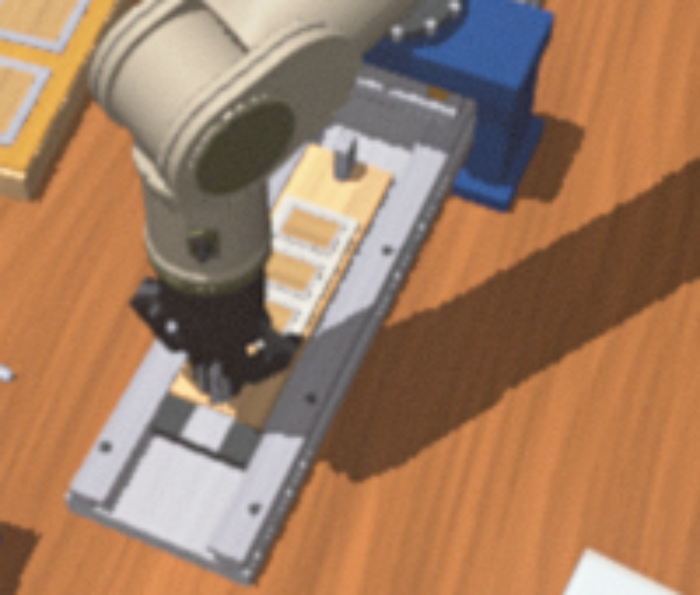

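The carrier is firmly against the stop: position stalled and force rising to about 32 N. I'll relax slightly, release and lift straight up.

```bash

python3 -m pendant '[[-0.05,0,0,0,1],[-0.05,0,0,0,1]]' >/dev/null; python3 s.py
python3 -m pendant '[[0,0,0,0,0.6],[0,0,0,0,0],[0,0,0,0,0],[0,0,0,0,0],[0,0,0,0,0]]' >/dev/null; python3 s.py
python3 -m pendant '[[0,0,-0.5,0,0],[0,0,-1.5,0,0],[0,0,-2.5,0,0],[0,0,-4,0,0],[0,0,-5,0,0]]' >/dev/null; python3 s.py
python3 -m pendant '[[-1,2,-0.5,0,0],[-2,3,-0.5,0,0],[-3,4,-0.5,0,0],[-3.5,4,-0.5,0,0],[-3.5,4,-0.5,0,0]]' >/dev/null; python3 s.py
python3 - <<'E'
from h import *
for n in ("side","top","wrist"):
    p,d=camera(n)
    if n=="side":cv2.imwrite("pics/side11z.png",cv2.resize(p[140:370,230:420,::-1],None,fx=2.6,fy=2.6))
    if n=="top":cv2.imwrite("pics/top11z.png",cv2.resize(p[160:300,160:500,::-1],None,fx=2.35,fy=2.35))
    if n=="wrist":cv2.imwrite("pics/w11.png",p[:,:,::-1])
E
```

```text
psi 83.45 T [-4.71  2.02  0.12] F [ -8.9 -23.1  24.8] j7 -1.05 t 23.85 p [0.5678 0.3287 0.0545] w 0.132
psi 83.7 T [-0.04 -0.01  0.01] F [ 0.6 -0.5  0.3] j7 -1.05 t 24.48 p [0.5671 0.3352 0.0539] w 0.998
psi 83.72 T [0.08 0.03 0.02] F [-0.1 -0.5 -1.1] j7 -0.97 t 25.1 p [0.5672 0.3358 0.2587] w 0.999
psi 83.39 T [ 0.01  0.05 -0.06] F [-0.4 -0.4 -1. ] j7 -0.65 t 25.73 p [0.7123 0.1746 0.2752] w 1.001
```

View pics/side11z.png

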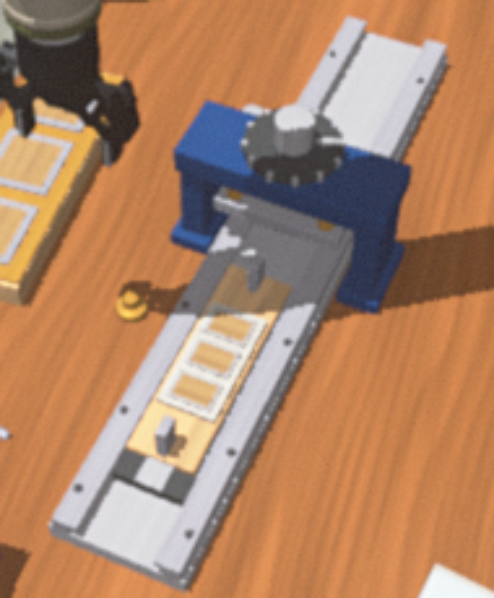

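View pics/top11z.png

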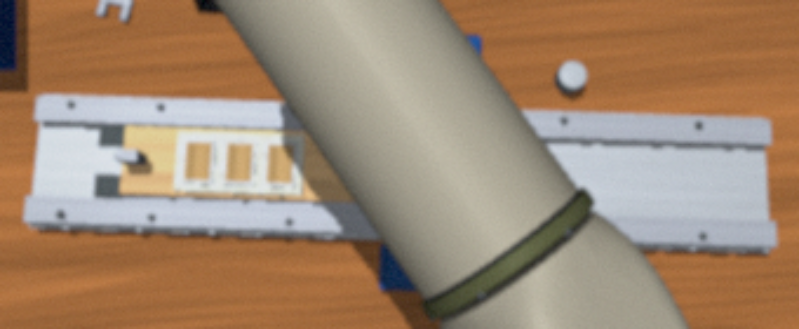

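View pics/w11.png

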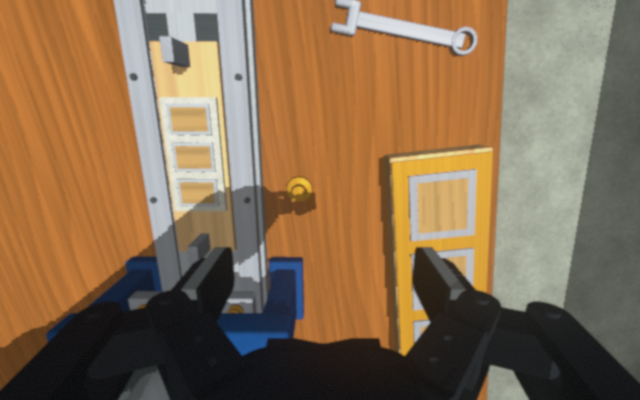

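```bash
python3 - <<'E'
from h import *
ex=np.array([.9938,-.1115]);ey=np.array([.1115,.9938])
for n in ("side","top"):
    p,d=camera(n);c=get_calibration(n);C=cloud(c,d);H=C[...,2]
    q=C[...,:2]-[.5297,.0048];bx=q@ex;by=q@ey
    m=((d>0)&(H>.07)&(H<.09)&(abs(bx)<.03)&(by>.25)&(by<.4)).astype(np.uint8)
    k,l,s,ce=cv2.connectedComponentsWithStats(m)
    for i in range(1,k):
        if s[i,4]>5: P=onz(c,*ce[i],.082);w=P[:2]-[.5297,.0048];print(n,"lead tab bed",w@ex,w@ey)
    # block: dark pixels, extent along y
    g=p.max(-1)
    for x0 in (-.03,.03):
        m=(d>0)&(abs(bx-x0)<.008)&(by>.3)&(by<.4)&(g<95)&(H>.01)&(H<.05)
        print(n,"dark block y range",x0,m.sum(),np.percentile(by[m],[3,97]) if m.any() else 0)
z=np.load("pics/top5.npz");c=get_calibration("top");C=cloud(c,z["d"]);q=C[...,:2]-[.5297,.0048];bx=q@ex;by=q@ey;g=z["p"].max(-1)
m=(abs(bx-.03)<.008)&(by>.3)&(by<.4)&(g<95);print("before",np.percentile(by[m],[3,97]))
E
python3 s.py
```

```text
side lead tab bed 0.0023561486898262896 0.3263750745005159
side dark block y range -0.03 7 [0.3657201  0.36835947]
side dark block y range 0.03 10 [0.36649654 0.36964554]
top lead tab bed 0.00229559835067594 0.3204032405396323
top dark block y range -0.03 29 [0.34274989 0.36127088]
top dark block y range 0.03 22 [0.34324947 0.36165876]
before [0.33665307 0.3446296 ]
psi 83.83 T [ 0.01 -0.01  0.02] F [-0.4  1.2  0.7] j7 -0.65 t 25.98 p [0.7101 0.1801 0.2747] w 1.003
```

```bash
python3 -c "
from workcell import hand_in
print(hand_in())"
```

```text
the job is handed in; nothing more can be done
None
```

I opened the press with the handwheel, fed the carrier under the platen to the stop, released it there and handed the job in at about 26 s. No verdict is reported. My checks point to success, but two of them are inferred rather than measured.

- **Press:** the pointer turned about 158°, and the tool then slipped on the hub. A second grip at 110 N with another 14° of turn did not move the pointer, beyond the few degrees of error in reading it. I take that as the end stop, implying a start of about 0.83 rad. The wheel angle itself was never read directly. The pointer was unchanged in the side picture after the carrier was released.
- **Carrier:** I pushed it through by the rear tab at about 6 N, with no snag under the platen, then gripped the lead tab and pulled until it stalled at the stop with about 32 N. After release, no gap to the block shows in the side or wrist pictures. The feeler pin itself was not visible.
- **Bystanders:** the spacer and thumb nut show no visible shift in the pictures. I did not re-measure their positions. The gripper ended open and clear of everything, with about zero wrist force.
- **Disagreements:** the side and top views differ by about 6 mm along the track, which is calibration bias. They put the lead tab at y = 0.326 and 0.320 m, so the carrier centre is about 0.205 to 0.211 m. The lead tab read 2.3 mm off the centreline in x, within the 5 mm limit but more than the 1.5 mm rail play.

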